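Hold a glued rack panel true with a square

TASK

The upright panel of the small wooden letter rack has just been set in soft glue and has sagged a little inwards over the base board. Pull the aluminium L-shaped square up out of its stand, set it upright in the rack's inner corner with its foot flat on the base board, and press it home so that the blade pushes the panel back square against its stops and lies flush on it. Finish while still gripping the square by its blade and pressing it into the corner, both against the board and against the panel; leave the other things on the desk where they are.

Things in the scene. Friction and masses are not known exactly. Their poses are not given: they have to be found in the camera images.
- square_grip (a point): Grip point of the loose aluminium L-square (0.1 to 0.22 kg), on the centre line of its blade, 130 mm above the underside, 11 mm from the outer face. Blade: upright bar 22 mm wide (local x), 12 mm thick (y), 160 mm tall (z up), can be gripped across either. At the start it stands upright in the stand, showing 105 mm above it
- square_heel (a point): Heel of the square: the outer corner where the blade's outer face (a plane facing local +x) and the foot's flat underside meet, mid-thickness. Same axes as square_grip, which lies at (-11, 0, +130) mm from here
- square: The whole square: origin and axes as square_heel. Its foot reaches from the blade's lower end to local -x, 12 mm thick, 22 mm high, 60 mm long measured from the blade's outer face
- stand_mouth (a point): Centre of the mouth of the slot in the black stand that holds the square, at the stand's top, 60 mm above the desk. The slot is 67 mm long (local x) by 16 mm (local y) and 55 mm deep; the stand is 100 x 50 x 60 mm and fixed
- rack_corner (a point): Middle of the inner corner line of the fixed wooden rack. Local x points from the board into the panel, y along the corner line, z up. The board's top, level with this point and 10 mm above the desk, reaches 118 mm to -x and 52 mm to either side. Panel 100 mm wide (y), 80 high, 15 thick; when true its inner face is the plane x = 0, with stop blocks behind it
- rack: The rack's base board with stops and panel; fixed. Same axes as rack_corner, origin 10 mm below it
- panel (a joint): Lean of the upright panel about the corner line, rad: 0 = square to the board and on its stops, positive = leaning inwards over the board (to -x), at most 0.11. Stiff: it stays where it is left, and some 2 N at its upper edge moves it
- stapler: Red and black stapler, 139 mm long, 34 wide, 52 high, loose; leave alone. Origin under its middle
- clip_tub: Small dark round tub of paper clips, 62 mm across, 36 mm high; leave alone. Origin under its middle
- calculator: Pocket calculator, 128 x 78 x 16 mm; leave alone. Origin under its middle
- white_pad: Square note pad, 77 x 77 x 22 mm; leave alone. Origin under its middle
Not all that is in view belongs to the job. Leave any blue look-alike of the square alone.

How it is judged:
By the outcome, as a careful person would: the job done as asked, in the order asked, and still so for the second after the job is handed in, while the arm keeps its last pose, push and grip.
It also fails if it takes over 40 s, if anything falls off the work surface, if the arm or the gripper's body presses on something with over 40 N, if the wrist force passes 120 N, or if a joint passes its speed limit or range.

ROBOT

A 6-joint arm with a two-finger parallel gripper is mounted at the origin on the work surface; the furniture and walls round the work are solid. World frame = base frame: x ahead of the robot, y to its left, z up, the work surface at z = 0. Lengths are in m, angles in degrees, forces in N, time in s.
With the tool pointing down it reaches from about 0.35 to 0.875 m from the base axis. Payload 4.2 kg.
Tool frame: the origin (TCP) lies on the centre line of the jaws, within the pads' length; the fingertips stand tip_reach ahead of it and the grasp point (between the pads) is the TCP (tip_reach is the distance from the TCP to the fingertips, in m); z points along the fingers, y is the line along which they close (so a half turn about z gives the same grasp; the last joint's range is limited). The gripper opens to 87 mm and grips with 3 to 60 N. Pads are 19 mm wide; open, the fingers measure 117 mm over their backs; the gripper's body (75 mm by 190 mm) begins 51 mm behind the grasp point.
Start: joints at [-62.303, 22.042, 0.453, 0, -68.411, -14.817], TCP at [0.139, -0.609, 0.217] pointing down, gripper open.
Joint ranges: [-179.83, 179.83], [-69.29, 118.12], [-61.27, 80.66], [-181.25, 117.63], [-171.15, -9.14], [-177.46, 177.46]. Speed limits (degrees/s): [159.86, 159.86, 180, 180, 180, 180].

INTERFACE

Orientations are given as a 3x3 rotation matrix whose columns are the frame's x, y, z axes.
In Python, from station import sense, capture, finish_job, tip_reach gives the robot as it stands.
- The arm moves only by the tool arm_command, never from a script. Its argument "deltas" is a list of rows, each a list of 7 numbers: the turn, a rotation vector about the tool's x, y, z in rad, then the shift along the tool's x, y, z in cm, then the closure, from -1 (fully open) to 1 (shut), so that 0 is half open. In form: [[rx, ry, rz, dx, dy, dz, hand], ...]. A call has 1 to 8 rows; each row is the pose to reach, as a shift and turn from the pose commanded when the call began, along the tool's axes at that moment; what a row does not reach only later rows make up. A row lasts 1/12 s, in which the tool goes at most 41.7 mm and 7.16 degrees, less where a joint would pass 70% of its speed; a pose out of reach is approached as far as the arm can. A call with a gripper value outside its range is refused whole. The fingers move at their own pace and stop on an object; the grip force is fixed at half the most. Time passes only in rows, so rows that repeat a pose let the fingers close. It gives the time, the measured TCP pose, the force, the opening and the grip force at its end, in the units of the state.
- sense(): the state, without advancing time (a new reading comes with each control period).
- capture(name): name is "side" or "top"; returns a dict with "pixels" (400x640x3 uint8, blue, green, red), "fovy" (degrees; the focal length in pixels is half the picture's height over the tangent of half this angle, whatever the lens; pixels are square), "cx", "cy" (the principal point, pixels), "rvec" (rotation vector, rad) and "tvec" (3), from world to camera coordinates, as OpenCV has them. Camera axes: x right, y down, z forward; pixel columns grow to the right and rows downward; lengths in m; the calibration is good to about 2 mm. A picture is of the moment at which its call begins. There is no depth.
- finish_job(): hands the job in; it is judged then, once.
The state is a dict: "time_s": time; "joints": joint angles; "joint_velocities": joint speeds; "effort": joint torques, N m; "tcp_pos": TCP position; "ee_rot": TCP orientation; "wrist_force": force on the tool from outside, world axes, zero at the start; "moment": the same for the moment, N m; "gripper_width": opening from 0.0 (shut) to 1.0 (fully open); "gripper_force": force on a finger pad.
Only numpy, scipy, OpenCV 4.12 (cv2) and the standard library are available. Lean on these libraries where they do the work, as an engineer would, in place of code of your own. Each camera call takes 0.05 s, during which the arm holds its last target. There are 200 camera calls.

## Working session

There is one attempt and no reset: what is moved stays moved. The work goes in short steps, Python scripts to look and compute and a tool call to move; the robot and the scene stay as the last step left them, time stands still between calls to the robot, and variables do not carry over. Pictures are saved under pics/ and viewed, at most 10 in all, crops included, and the job is handed in when it is done.

Besides the shell and the picture viewer there is one more tool, called after ">>>" as name(argument=value, ...) on one line, values as JSON. arm_command: Moves the arm, as the interface text tells. Its arguments: {"type":"object","properties":{"deltas":{"type":"array"}},"required":["deltas"]}

```bash
mkdir -p pics; cat > h.py <<'E'
import numpy as np, cv2
from station import sense, capture, finish_job, tip_reach
def cam(n):
    c=capture(n); p=c["pixels"]; f=p.shape[0]/2/np.tan(np.radians(c["fovy"])/2)
    K=np.array([[f,0,c["cx"]],[0,f,c["cy"]],[0,0,1.]]); R=cv2.Rodrigues(np.array(c["rvec"],float))[0]
    return p.copy(),K,R,np.array(c["tvec"],float).ravel()
def proj(C,P): 
    _,K,R,t=C; q=(R@np.atleast_2d(P).T).T+t; q=q@K.T; return q[:,:2]/q[:,2:]
def ray(C,uv):
    _,K,R,t=C; d=R.T@np.linalg.inv(K)@np.array([*uv,1.]); return -R.T@t,d
def onz(C,uv,z):
    o,d=ray(C,uv); return o+d*(z-o[2])/d[2]
def tri(C1,a,C2,b):
    o1,d1=ray(C1,a);o2,d2=ray(C2,b); s=np.linalg.lstsq(np.c_[d1,-d2],o2-o1,rcond=None)[0]
    p,q=o1+d1*s[0],o2+d2*s[1]; return (p+q)/2,np.linalg.norm(p-q)
E
python3 - <<'E'
from h import *
for n in("side","top"):
    C=cam(n); cv2.imwrite(f"pics/{n}0.png",C[0]); print(n,(-C[2].T@C[3]).round(3),C[2][2].round(3),C[1][0])
s=sense();print(tip_reach,s["tcp_pos"],s["ee_rot"],s["gripper_width"],s["time_s"])
E
```

```text
side [0.072 0.68  0.619] [ 0.412 -0.716 -0.563] [397.42576149   0.         312.34656477]
top [0.337 0.028 0.942] [ 0.107 -0.006 -0.994] [385.85881743   0.         315.61264961]
0.019 [ 0.13920479 -0.60873442  0.21606855] [[-9.74877007e-01 -2.22743208e-01 -5.34281823e-04]
 [-2.22743829e-01  9.74875131e-01  1.91451996e-03]
 [ 9.44117454e-05  1.98542946e-03 -9.99998025e-01]] 0.9967372469843158 0.1
```

View pics/side0.png

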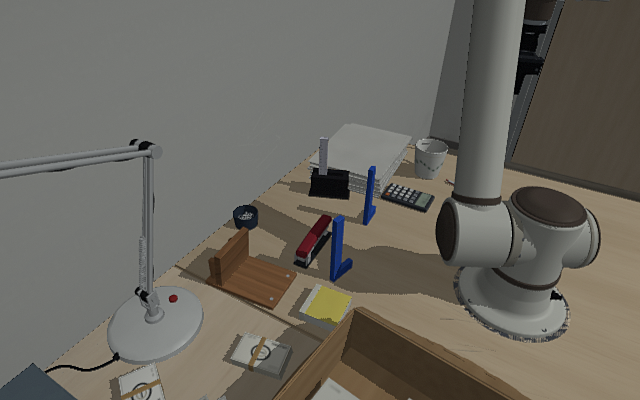

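View pics/top0.png

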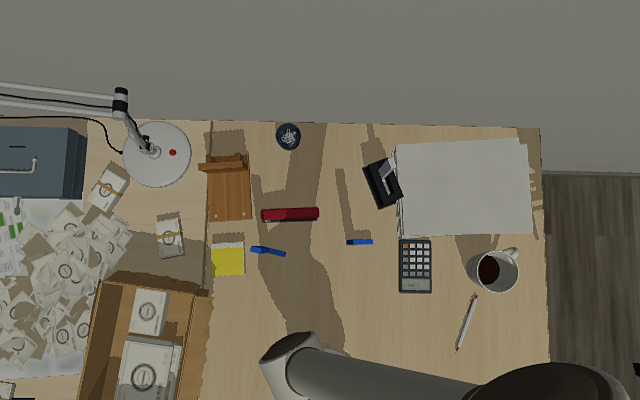

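The side view shows the silver blade in the black stand at (323,155) and (387,175) in the top view. Two blue look-alikes are at side (338,250) and (370,195), top (268,250) and (359,241). The rack is at side (255,270), top (228,185). I choose the silver one in the black stand, and will check it in close crops.

```bash
python3 - <<'E'
import cv2,numpy as np
s=cv2.imread("pics/side0.png");t=cv2.imread("pics/top0.png")
def cr(i,x,y,w,h,k): return cv2.convertScaleAbs(cv2.resize(i[y:y+h,x:x+w],None,fx=k,fy=k,interpolation=cv2.INTER_CUBIC),alpha=1.5,beta=15)
# each crop 400x300 
a=cr(t,350,145,66,50,6);b=cr(s,290,130,80,75,5)[:300,:];c=cr(t,190,140,80,90,5);d=cr(s,200,222,100,90,4)
o=np.zeros((600,800,3),np.uint8)
def put(im,x,y,w=400,h=300): im=im[:h,:w]; o[y:y+im.shape[0],x:x+im.shape[1]]=im
put(cr(t,350,145,57,50,7)[:, :399],0,0,399,350); put(cr(s,300,130,57,72,7),0,350,399,250)
put(cr(t,195,145,66,85,6),400,0,400,300)
put(cr(s,200,225,100,75,4),400,300,400,300)
put(cr(s,300,130,57,72,4),0,310,399,288) if 0 else None
cv2.imwrite("pics/crop1.png",o)
o2=np.zeros((600,800,3),np.uint8)
im=cr(s,300,130,66,75,8);o2[:600,:528]=im
cv2.imwrite("pics/crop2.png",o2[:, :528])
E
```

```text
(no output)
```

View pics/crop1.png

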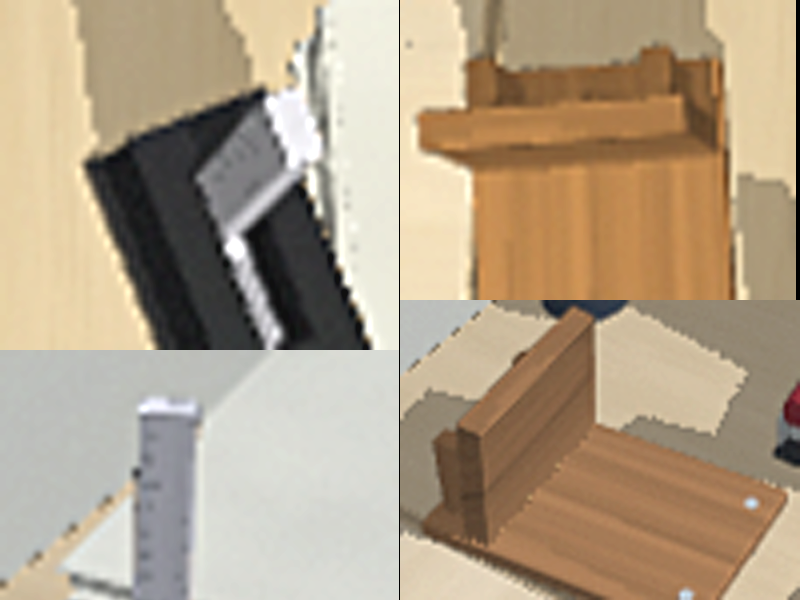

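View pics/crop2.png

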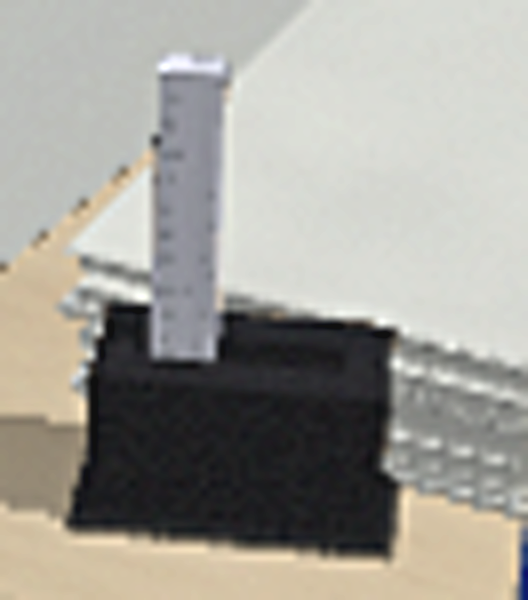

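The crops confirm the choice: the silver blade, top centre at side (323.7,137.8) and top (391.7,162.7), with its foot visible in the slot, running down and to the right in the top view. The rack's inner corner line in the side view runs from (222,286) to (249,255).

```bash
cat > m.py <<'E'
from h import *
from scipy.optimize import least_squares
S=cam("side");T=cam("top")
t7=lambda x,y:((x+.5)/7+349.5,(y+.5)/7+144.5)
s8=lambda x,y:((x+.5)/8+299.5,(y+.5)/8+129.5)
t6=lambda x,y:((x-400+.5)/6+194.5,(y+.5)/6+144.5)
s4=lambda x,y:((x-400+.5)/4+199.5,(y-300+.5)/4+224.5)
E
python3 - <<'E'
from m import *
print("blade top",tri(T,t7(295,127),S,s8(193,66)))
print("blade base at stand", onz(T,t7(215,208),.06),onz(S,s8(184,358),.06))
for p in[(105,305),(398,328),(395,385),(92,370)]: print("standtop",onz(S,s8(*p),.06))
for p in[(70,525),(390,555)]: print("standbot",onz(S,s8(*p),.0))
for p in[(88,162),(265,90)]: print("stand T",onz(T,t7(*p),.0),onz(T,t7(*p),.06))
for p in[(490,545),(596,422),(785,492)]: print("rack",onz(S,s4(*p),.01))
for p in[(480,437),(594,315),(460,430),(575,308)]: print("paneltop",onz(S,s4(*p),.09))
for p in[(420,152),(685,127),(720,150),(418,112),(683,95),]: print("rack T",onz(T,t6(*p),.09),onz(T,t6(*p),.01))
for p in[(206,221),(251,220)]: print("boardfront T",onz(T,p,.01))
E
```

```text
blade top (array([ 0.50797017, -0.13162142,  0.16393609]), np.float64(0.00015848855306262286))
blade base at stand [ 0.50295416 -0.12634019  0.06      ] [ 0.50340027 -0.12367609  0.06      ]
standtop [ 0.54365539 -0.13981941  0.06      ]
standtop [ 0.45067619 -0.17924027  0.06      ]
standtop [ 0.43534256 -0.14559361  0.06      ]
standtop [ 0.52582055 -0.10084179  0.06      ]
standbot [ 0.52956375 -0.09371137  0.        ]
standbot [ 0.42777144 -0.13518082  0.        ]
stand T [ 0.52974923 -0.09165795  0.        ] [ 0.51745647 -0.08404223  0.06      ]
stand T [ 0.55728189 -0.15448692  0.        ] [ 0.54323579 -0.14287011  0.06      ]
rack [0.50459644 0.28702241 0.01      ]
rack [0.51459889 0.18804653 0.01      ]
rack [0.39691169 0.17883403 0.01      ]
paneltop [0.49693511 0.28923432 0.09      ]
paneltop [0.50732194 0.18916367 0.09      ]
paneltop [0.5082364  0.29052085 0.09      ]
paneltop [0.51937975 0.18976184 0.09      ]
rack T [0.49760489 0.28726735 0.09      ] [0.51270864 0.31161304 0.01      ]
rack T [0.50940686 0.18909331 0.09      ] [0.52561853 0.2042227  0.01      ]
rack T [0.5009987  0.17568914 0.09      ] [0.51642105 0.18956019 0.01      ]
rack T [0.51273529 0.28883785 0.09      ] [0.52925943 0.31333097 0.01      ]
rack T [0.52154729 0.19035429 0.09      ] [0.53889868 0.20560206 0.01      ]
boardfront T [0.38820708 0.28536054 0.01      ]
boardfront T [0.39305488 0.17710096 0.01      ]
```

```bash
python3 - <<'E'
import cv2,numpy as np
t=cv2.imread("pics/top0.png")
cr=lambda x,y,w,h,k: cv2.convertScaleAbs(cv2.resize(t[y:y+h,x:x+w],None,fx=k,fy=k,interpolation=cv2.INTER_CUBIC),alpha=1.5,beta=15)
o=np.zeros((600,800,3),np.uint8); o[:, :400]=cr(360,153,40,60,10); a=cr(195,145,66,85,6); o[:510,400:796]=a
cv2.imwrite("pics/crop3.png",o)
E
```

```text
(no output)
```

View pics/crop3.png

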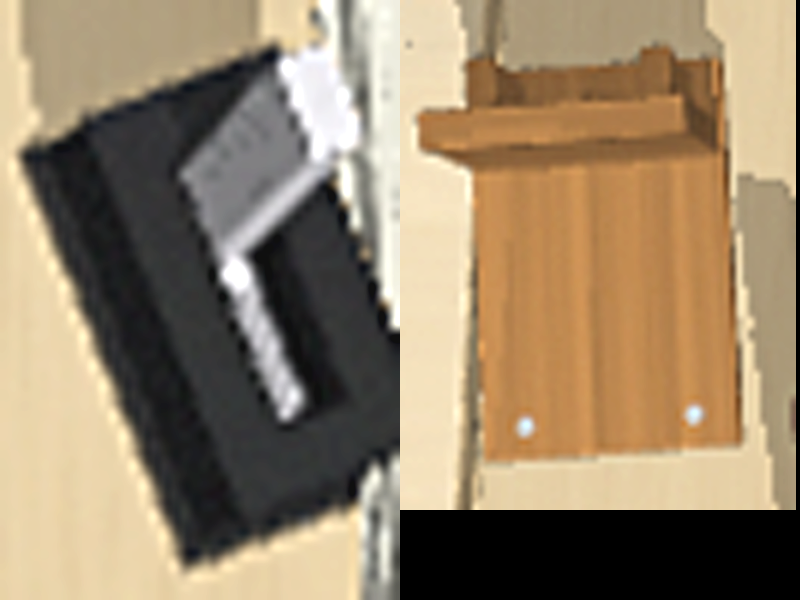

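```bash
python3 - <<'E'
from m import *
r=lambda v:np.round(v,3)
for p in[(210,123),(340,125),(540,129)]: print("desk edge",r(onz(T,p,0)))
print("wall side",[r(onz(S,p,0)) for p in[(300,140),(175,265)]])
print("lamp elbow",tri(T,(121,100),S,(146,147)),"lamp base",r(onz(T,(157,154),.0)),r(onz(S,(155,318),.02)))
k=lambda x,y:((x+.5)/10+359.5,(y+.5)/10+152.5)
for p in[(280,60),(323,52),(355,140),(318,160),(300,105)]: print("bladetop",r(onz(T,k(*p),.164)))
st=[(.05,-.025),(-.05,-.025),(-.05,.025),(.05,.025)]
sp=[(S,s8(*p),.06,i) for i,p in enumerate([(105,305),(398,328),(395,385),(92,370)])]+[(S,s8(70,525),0,3),(S,s8(390,555),0,2),(T,k(22,150),0,3),(T,k(275,45),.06,0),(T,k(185,565),0,2),(T,k(90,135),.06,3),(T,k(250,540),.06,2)]
def fit(pts,L,x0):
    def res(v):
        c,s=np.cos(v[2]),np.sin(v[2])
        return np.concatenate([proj(C,[v[0]+c*L[i][0]-s*L[i][1],v[1]+s*L[i][0]+c*L[i][1],z])[0]-uv for C,uv,z,i in pts])
    q=least_squares(res,x0,loss="soft_l1"); print(r(q.x),np.degrees(q.x[2]).round(2)); print(res(q.x).reshape(-1,2).round(1).tolist())
fit(sp,st,[.5,-.13,.4])
L=[(0,.05),(0,-.05),(-.118,.052),(-.118,-.052)]
fit([(S,s4(490,545),.01,0),(S,s4(596,422),.01,1),(S,s4(785,492),.01,3),(T,t6(486,460),.01,2),(T,t6(742,443),.01,3)],L,[.51,.237,.1])
print(r(sense()["joints"]))
E
```

```text
desk edge [0.635 0.291 0.   ]
desk edge [ 0.637 -0.035  0.   ]
desk edge [ 0.64 -0.54  0.  ]
wall side [array([ 0.726, -0.366,  0.   ]), array([0.639, 0.287, 0.   ])]
lamp elbow (array([0.56187135, 0.34207221, 0.33427987]), np.float64(0.004258614434676681)) lamp base [0.552 0.418 0.   ] [0.55  0.416 0.02 ]
bladetop [ 0.517 -0.123  0.164]
bladetop [ 0.518 -0.132  0.164]
bladetop [ 0.5   -0.138  0.164]
bladetop [ 0.496 -0.131  0.164]
bladetop [ 0.507 -0.127  0.164]
[ 0.487 -0.138  0.402] 23.01
[[0.7, -0.2], [0.3, -0.3], [-0.3, 2.3], [-0.1, 1.1], [2.4, 0.3], [-1.1, -0.3], [2.1, 2.8], [-0.1, 0.6], [1.3, -1.4], [-1.3, -0.6], [-0.7, -1.4]]
[0.51  0.238 0.088] 5.04
[[-0.6, 0.1], [0.1, 0.1], [0.8, -0.9], [-0.5, -0.0], [0.0, 0.0]]
[-6.2305e+01  2.2062e+01  4.3000e-01 -8.0000e-03 -6.8411e+01 -1.4816e+01]
```

```bash
cat > d.py <<'E'
import sys
from h import *
from scipy.spatial.transform import Rotation as Ro
def delta(p,yaw):
    s=sense(); R=np.array(s["ee_rot"]); a=np.radians(yaw)
    y=np.array([np.cos(a),np.sin(a),0]);z=np.array([0,0,-1.]);G=np.c_[np.cross(y,z),y,z]
    print("rot",Ro.from_matrix(R.T@G).as_rotvec().round(4),"cm",(R.T@(np.array(p)-s["tcp_pos"])*100).round(2))
    print("t",s["time_s"],np.round(s["tcp_pos"],4),"yaw",np.degrees(np.arctan2(R[1,1],R[0,1])).round(2),"F",np.round(s["wrist_force"],1),"M",np.round(s["moment"],2),"w",round(s["gripper_width"],3),round(s["gripper_force"],1))
if __name__=="__main__": delta([float(v) for v in sys.argv[1:4]],float(sys.argv[4]))
E
python3 d.py .508 -.131 .225 203.5
```

```text
rot [ 6.0000e-04  6.0000e-04 -1.7562e+00] cm [-46.6   38.39  -0.81]
t 0.3 [ 0.1393 -0.6091  0.2167] yaw 102.88 F [ 0.2  0.2 -0. ] M [-0.01  0.02  0.06] w 1.0 0.0
```

>>> arm_command(deltas=[[0,0,-0.12,-3,2.5,-0.1,-1],[0,0,-0.24,-6,5,-0.2,-1],[0,0,-0.36,-9,7.4,-0.3,-1],[0,0,-0.48,-12,9.9,-0.4,-1],[0,0,-0.6,-15,12.4,-0.5,-1],[0,0,-0.72,-18,14.8,-0.6,-1],[0,0,-0.84,-21,17.3,-0.7,-1],[0,0,-0.96,-24,19.8,-0.8,-1]])

```text
time_s: 0.97
tcp_pos: [0.3299, -0.3611, 0.2253]
ee_rot: [[-0.371, -0.929, 0.001], [-0.929, 0.371, -0.0], [0.0, -0.001, -1.0]]
wrist_force: [0.7, 0.4, -0.4]
gripper_width: 0.999
gripper_force: 0.0
```

```bash
python3 d.py .508 -.131 .225 203.5
```

```text
rot [-5.000e-04 -3.000e-04 -7.904e-01] cm [-27.98  -8.     0.03]
t 0.9667 [ 0.3299 -0.3611  0.2253] yaw 158.21 F [ 0.7  0.4 -0.4] M [-0.03 -0.06  0.05] w 0.999 0.0
```

>>> arm_command(deltas=[[0,0,-0.11,-4,-1.1,0,-1],[0,0,-0.22,-8,-2.2,0,-1],[0,0,-0.33,-12,-3.4,0,-1],[0,0,-0.44,-16,-4.5,0,-1],[0,0,-0.55,-20,-5.7,0,-1],[0,0,-0.66,-24,-6.8,0,-1],[0,0,-0.76,-27,-7.7,0,-1],[0,0,-0.77,-27.5,-7.9,0,-1]])

```text
time_s: 1.63
tcp_pos: [0.5087, -0.1342, 0.2249]
ee_rot: [[0.382, -0.924, 0.001], [-0.924, -0.382, 0.0], [0.0, -0.001, -1.0]]
wrist_force: [-1.1, -1.0, -0.4]
gripper_width: 1.001
gripper_force: 0.0
```

```bash
python3 d.py .508 -.131 .135 203.5
```

```text
rot [-0.0014 -0.0004 -0.0178] cm [-0.33 -0.04  8.99]
t 1.6333 [ 0.5087 -0.1342  0.2249] yaw -157.52 F [-1.1 -1.  -0.4] M [-0.03  0.16 -0.01] w 1.001 0.0
```

>>> arm_command(deltas=[[0,0,-0.018,-0.3,-0.05,0,-1],[0,0,-0.018,-0.3,-0.05,2,-1],[0,0,-0.018,-0.3,-0.05,4,-1],[0,0,-0.018,-0.3,-0.05,6,-1],[0,0,-0.018,-0.3,-0.05,8,-1],[0,0,-0.018,-0.3,-0.05,9,-1],[0,0,-0.018,-0.3,-0.05,9,-1]])

```text
time_s: 2.22
tcp_pos: [0.5028, -0.1354, 0.1329]
ee_rot: [[0.39, -0.921, -0.006], [-0.921, -0.39, 0.0], [-0.002, 0.005, -1.0]]
wrist_force: [-0.1, 0.3, -0.7]
gripper_width: 0.999
gripper_force: 0.0
```

```bash
python3 d.py .508 -.131 .135 203.5; python3 - <<'E'
from h import *
s=cam("side")[0][90:215,270:400];t=cam("top")[0][120:220,340:440]
f=lambda i,k:cv2.convertScaleAbs(cv2.resize(i,None,fx=k,fy=k,interpolation=2),alpha=1.5,beta=15)
o=np.zeros((500,800,3),np.uint8);o[:400,:400]=f(t,4);o[:375,400:790]=f(s,3);cv2.imwrite("pics/g1.png",o)
E
```

```text
rot [ 0.005   0.0024 -0.0099] cm [-0.2  -0.65 -0.22]
t 2.2167 [ 0.5028 -0.1354  0.1329] yaw -157.07 F [-0.1  0.3 -0.7] M [-0.01  0.16 -0.01] w 0.999 0.0
```

View pics/g1.png

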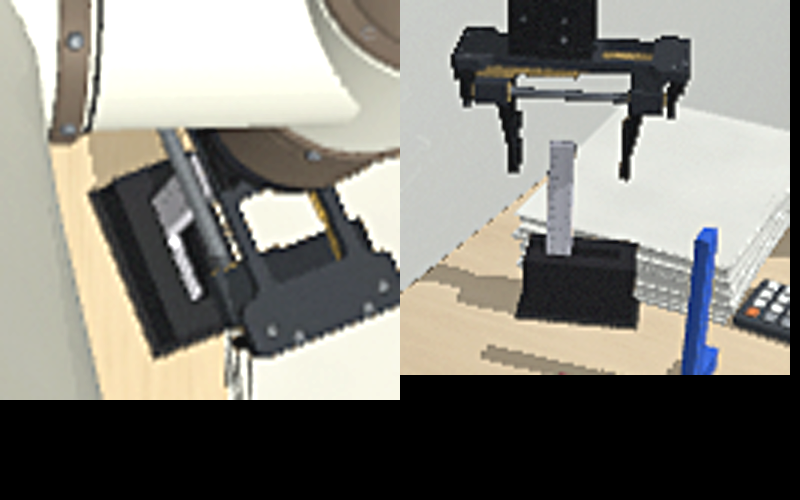

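The crop shows open fingers, tips at about crop (515,170) and (625,178), either side of the blade with its top at (562,145). The gap looks uneven, so I check this by projection.

```bash
python3 d.py .508 -.131 .135 203.5;python3 - <<'E'
from h import *
S=cam("side");s=sense();R=np.array(s["ee_rot"]);p=np.array(s["tcp_pos"])
for n,o in dict(tcp=[0,0,0],tipL=[0,.047,.019],tipR=[0,-.047,.019],).items():
    u=proj(S,p+R@o)[0]; print(n,u.round(1),"crop",((u-[270,90])*3+[400,0]).round(0))
u=proj(S,[.508,-.131,.164])[0];print(((u-[270,90])*3+[400,0]).round(0))
E
```

```text
rot [-0.0002 -0.0006 -0.0087] cm [-0.3  -0.42  0.06]
t 2.3167 [ 0.5053 -0.1354  0.1356] yaw -157.0 F [-0.2 -1.   0.6] M [ 0.02  0.11 -0.02] w 1.005 0.0
tcp [324.7 147.1] crop [564. 171.]
tipL [342.3 154.9] crop [617. 195.]
tipR [306.8 152.2] crop [510. 187.]
[561. 144.]
```

>>> arm_command(deltas=[[0,0,0,-0.3,-0.4,0,-1],[0,0,0,-0.3,-0.4,0,-1],[0,0,0,-0.3,-0.4,0,-1]])

```text
time_s: 2.62
tcp_pos: [0.5084, -0.1302, 0.136]
ee_rot: [[0.392, -0.92, 0.002], [-0.92, -0.392, 0.0], [0.001, -0.002, -1.0]]
wrist_force: [1.0, -0.1, 0.6]
gripper_width: 1.002
gripper_force: 0.0
```

```bash
python3 d.py .508 -.131 .135 203.5
```

```text
rot [-0.0018 -0.0007 -0.0077] cm [0.06 0.07 0.1 ]
t 2.6167 [ 0.5084 -0.1302  0.136 ] yaw -156.94 F [ 1.  -0.1  0.6] M [ 0.03  0.12 -0.03] w 1.002 0.0
```

>>> arm_command(deltas=[[0,0,0,0,0,0,0],[0,0,0,0,0,0,0.3],[0,0,0,0,0,0,0.5],[0,0,0,0,0,0,1],[0,0,0,0,0,0,1],[0,0,0,0,0,0,1],[0,0,0,0,0,0,1],[0,0,0,0,0,0,1]])

```text
time_s: 3.28
tcp_pos: [0.5077, -0.1304, 0.135]
ee_rot: [[0.391, -0.92, -0.0], [-0.92, -0.391, -0.0], [-0.0, 0.0, -1.0]]
wrist_force: [-1.2, -0.1, 0.0]
gripper_width: 0.478
gripper_force: 0.0
```

```bash
python3 d.py .508 -.131 .135 203.5
```

```text
rot [ 0.      0.     -0.0082] cm [ 0.06 -0.    0.  ]
t 3.2833 [ 0.5077 -0.1304  0.135 ] yaw -156.97 F [-1.2 -0.1  0. ] M [-0.03  0.18 -0.  ] w 0.478 0.0
```

>>> arm_command(deltas=[[0,0,0,0,0,0,1],[0,0,0,0,0,0,1],[0,0,0,0,0,0,1],[0,0,0,0,0,0,1],[0,0,0,0,0,0,1],[0,0,0,0,0,0,1],[0,0,0,0,0,0,1]])

```text
time_s: 3.87
tcp_pos: [0.5078, -0.1304, 0.135]
ee_rot: [[0.391, -0.92, 0.0], [-0.92, -0.391, 0.0], [-0.0, -0.0, -1.0]]
wrist_force: [1.0, 0.2, -0.2]
gripper_width: 0.248
gripper_force: 30.0
```

```bash
python3 d.py .508 -.131 .135 203.5
```

```text
rot [-0.0001  0.     -0.0081] cm [ 0.07  0.   -0.  ]
t 3.8667 [ 0.5078 -0.1304  0.135 ] yaw -156.97 F [ 1.   0.2 -0.2] M [ 0.07 -0.02  0.03] w 0.248 30.0
```

>>> arm_command(deltas=[[0,0,0,0,0,-0.7,1],[0,0,0,0,0,-2,1],[0,0,0,0,0,-3.5,1],[0,0,0,0,0,-5,1],[0,0,0,0,0,-6.5,1],[0,0,0,0,0,-8.5,1],[0,0,0,0,0,-10.5,1],[0,0,0,0,0,-10.5,1]])

```text
time_s: 4.53
tcp_pos: [0.5098, -0.1309, 0.2446]
ee_rot: [[0.392, -0.92, 0.008], [-0.92, -0.392, -0.001], [0.004, -0.007, -1.0]]
wrist_force: [0.8, 0.6, -1.3]
gripper_width: 0.253
gripper_force: 30.0
```

```bash
python3 d.py .474 .235 .24 185.2
```

```text
rot [-0.0077 -0.0033  0.3119] cm [-35.07 -11.04   0.38]
t 4.5333 [ 0.5098 -0.1309  0.2446] yaw -156.93 F [ 0.8  0.6 -1.3] M [ 0.03 -0.01 -0.01] w 0.253 30.0
```

>>> arm_command(deltas=[[0,0,0.02,-1.5,-0.5,0,1],[0,0,0.05,-4,-1.2,0,1],[0,0,0.08,-7,-2.2,0,1],[0,0,0.11,-10,-3.1,0,1],[0,0,0.14,-13,-4.1,0,1],[0,0,0.17,-16,-5,0,1],[0,0,0.2,-19,-6,0,1],[0,0,0.22,-21,-6.6,0,1]])

```text
time_s: 5.2
tcp_pos: [0.4853, 0.0908, 0.2391]
ee_rot: [[0.181, -0.983, -0.002], [-0.983, -0.181, 0.0], [-0.0, 0.001, -1.0]]
wrist_force: [0.3, -0.3, -2.0]
gripper_width: 0.247
gripper_force: 30.0
```

```bash
python3 d.py .474 .235 .24 185.2
```

```text
rot [0.0015 0.0004 0.0912] cm [-14.39  -1.5   -0.08]
t 5.2 [0.4853 0.0908 0.2391] yaw -169.58 F [ 0.3 -0.3 -2. ] M [0.17 0.16 0.03] w 0.247 30.0
```

>>> arm_command(deltas=[[0,0,0.02,-3,-0.3,0,1],[0,0,0.04,-6,-0.6,0,1],[0,0,0.06,-9,-0.9,0,1],[0,0,0.08,-11.5,-1.2,0,1],[0,0,0.09,-13.5,-1.4,0,1],[0,0,0.091,-14.4,-1.5,0,1],[0,0,0.091,-14.4,-1.5,0,1],[0,0,0.091,-14.4,-1.5,0,1]])

```text
time_s: 5.87
tcp_pos: [0.4745, 0.2325, 0.2393]
ee_rot: [[0.092, -0.996, -0.002], [-0.996, -0.092, -0.001], [0.001, 0.002, -1.0]]
wrist_force: [0.6, 0.2, -2.1]
gripper_width: 0.249
gripper_force: 30.0
```

```bash
python3 d.py .474 .235 .14 185.2; python3 - <<'E'
from h import *
S=cam("side");T=cam("top")
f=lambda i,k:cv2.convertScaleAbs(cv2.resize(i,None,fx=k,fy=k,interpolation=2),alpha=1.5,beta=15)
o=np.zeros((600,800,3),np.uint8);o[:400,:400]=f(T[0][130:230,180:280],4);o[:600,400:]=f(S[0][170:320,190:290],4);cv2.imwrite("pics/g2.png",o)
E
```

```text
rot [ 0.0017 -0.0011  0.0009] cm [-0.26  0.01  9.93]
t 5.8667 [0.4745 0.2325 0.2393] yaw -174.75 F [ 0.6  0.2 -2.1] M [-0.05  0.12  0.02] w 0.249 30.0
```

View pics/g2.png

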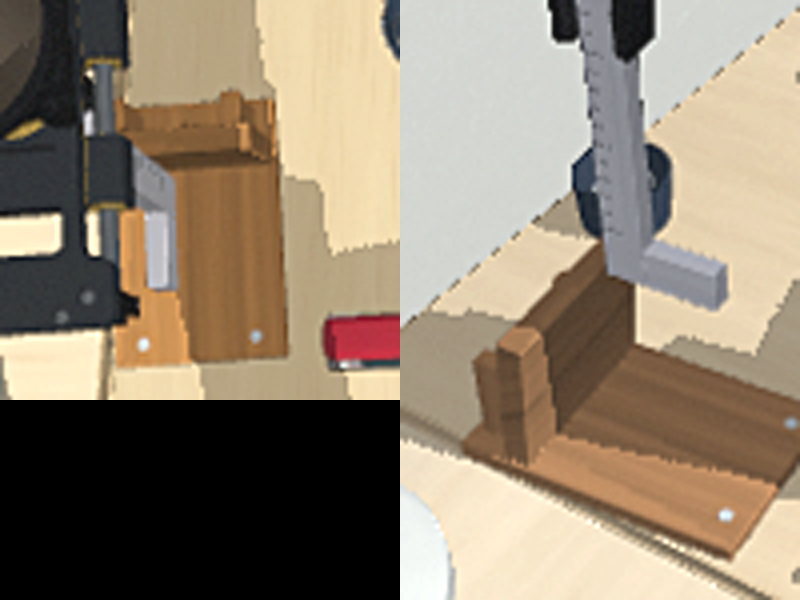

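The square is held above the rack, heel corner at side crop (608,272) and toe at (715,308). The foot points away from the panel, as it should. I compare this with the projected model.

```bash
python3 - <<'E'
from h import *
S=cam("side");T=cam("top");s=sense();R=np.array(s["ee_rot"]);p=np.array(s["tcp_pos"]);x=-R[:,1];y=np.cross([0,0,1],x)
for n,o in dict(heel=(.011,.006,-.13),toe=(-.049,.006,-.13),toetop=(-.049,.006,-.108),toefar=(-.049,-.006,-.108)).items():
    P=p+x*o[0]+y*o[1]+np.array([0,0,o[2]]); u=proj(S,P)[0];v=proj(T,P)[0]
    print(n,((u-[190,170])*4+[400,0]).round(0),((v-[180,130])*4).round(0))
E
```

```text
heel [602. 272.] [149. 177.]
toe [708. 309.] [153. 286.]
toetop [706. 273.] [143. 281.]
toefar [719. 258.] [166. 280.]
```

>>> arm_command(deltas=[[0,0,0,-0.3,0,1.5,1],[0,0,0,-0.3,0,3,1],[0,0,0,-0.3,0,4.5,1],[0,0,0,-0.3,0,6,1],[0,0,0,-0.3,0,7.5,1],[0,0,0,-0.3,0,8.6,1],[0,0,0,-0.3,0,9.1,1],[0,0,0,-0.3,0,9.2,1]])

```text
time_s: 6.73
tcp_pos: [0.4744, 0.2349, 0.1472]
ee_rot: [[0.09, -0.996, -0.002], [-0.996, -0.09, -0.001], [0.001, 0.002, -1.0]]
wrist_force: [0.3, 0.4, -1.7]
gripper_width: 0.245
gripper_force: 30.0
```

>>> arm_command(deltas=[[0,0,0,0,0,0.1,1],[0,0,0,0,0,0.2,1],[0,0,0,0,0,0.3,1],[0,0,0,0,0,0.4,1],[0,0,0,0,0,0.4,1],[0,0,0,0,0,0.4,1]])

```text
time_s: 7.23
tcp_pos: [0.4748, 0.2361, 0.1443]
ee_rot: [[0.091, -0.996, 0.0], [-0.996, -0.091, 0.0], [-0.0, -0.0, -1.0]]
wrist_force: [0.4, -0.2, -1.8]
gripper_width: 0.255
gripper_force: 30.0
```

```bash
python3 d.py .474 .235 .14 185.2
```

```text
rot [-0.0004  0.0003  0.0003] cm [0.1  0.09 0.43]
t 7.2333 [0.4748 0.2361 0.1443] yaw -174.78 F [ 0.4 -0.2 -1.8] M [0.04 0.07 0.05] w 0.255 30.0
```

>>> arm_command(deltas=[[0,0,0,0,0,0.1,1],[0,0,0,0,0,0.2,1],[0,0,0,0,0,0.3,1],[0,0,0,0,0,0.3,1],[0,0,0,0,0,0.3,1]])

```text
time_s: 7.65
tcp_pos: [0.4747, 0.2359, 0.1409]
ee_rot: [[0.091, -0.996, -0.0], [-0.996, -0.091, -0.0], [0.0, 0.0, -1.0]]
wrist_force: [0.1, -0.5, -1.6]
gripper_width: 0.252
gripper_force: 30.0
```

>>> arm_command(deltas=[[0,0,0,0,0,0.05,1],[0,0,0,0,0,0.1,1],[0,0,0,0,0,0.15,1],[0,0,0,0,0,0.15,1],[0,0,0,0,0,0.15,1]])

```text
time_s: 8.07
tcp_pos: [0.4749, 0.2361, 0.14]
ee_rot: [[0.091, -0.996, 0.001], [-0.996, -0.091, 0.0], [-0.0, -0.001, -1.0]]
wrist_force: [0.4, 1.0, 0.6]
gripper_width: 0.251
gripper_force: 30.0
```

>>> arm_command(deltas=[[0,0,0,0,-0.3,0,1],[0,0,0,0,-0.6,0,1],[0,0,0,0,-0.9,0,1],[0,0,0,0,-1.2,0,1],[0,0,0,0,-1.4,0,1],[0,0,0,0,-1.4,0,1],[0,0,0,0,-1.4,0,1]])

```text
time_s: 8.65
tcp_pos: [0.4875, 0.2365, 0.1398]
ee_rot: [[0.091, -0.996, -0.003], [-0.996, -0.091, -0.002], [0.002, 0.003, -1.0]]
wrist_force: [-4.6, -0.9, 6.3]
gripper_width: 0.247
gripper_force: 30.3
```

>>> arm_command(deltas=[[0,0,0,0,-0.1,0,1],[0,0,0,0,-0.2,0,1],[0,0,0,0,-0.3,0,1],[0,0,0,0,-0.4,0,1],[0,0,0,0,-0.5,0,1],[0,0,0,0,-0.5,0,1],[0,0,0,0,-0.5,0,1]])

```text
time_s: 9.23
tcp_pos: [0.4926, 0.237, 0.1398]
ee_rot: [[0.091, -0.996, -0.003], [-0.996, -0.091, -0.002], [0.002, 0.003, -1.0]]
wrist_force: [-4.9, 0.5, 6.5]
gripper_width: 0.248
gripper_force: 30.3
```

>>> arm_command(deltas=[[0,0,0,0,-0.1,0,1],[0,0,0,0,-0.2,0,1],[0,0,0,0,-0.3,0,1],[0,0,0,0,-0.4,0,1],[0,0,0,0,-0.4,0,1]])

```text
time_s: 9.65
tcp_pos: [0.496, 0.237, 0.1397]
ee_rot: [[0.09, -0.996, -0.004], [-0.996, -0.09, -0.003], [0.002, 0.005, -1.0]]
wrist_force: [-7.0, -1.0, 6.6]
gripper_width: 0.251
gripper_force: 30.5
```

>>> arm_command(deltas=[[0,0,0,0,-0.1,0,1],[0,0,0,0,-0.2,0,1],[0,0,0,0,-0.2,0,1],[0,0,0,0,-0.2,0,1]])

```text
time_s: 9.98
tcp_pos: [0.4974, 0.237, 0.1397]
ee_rot: [[0.09, -0.996, -0.005], [-0.996, -0.09, -0.003], [0.003, 0.006, -1.0]]
wrist_force: [-7.7, -0.7, 8.3]
gripper_width: 0.254
gripper_force: 31.0
```

```bash
python3 d.py .499 .237 .14 185.2
```

```text
rot [ 0.0057 -0.0027 -0.0002] cm [ 0.01 -0.16 -0.03]
t 9.9833 [0.4974 0.237  0.1397] yaw -174.81 F [-7.7 -0.7  8.3] M [-0.33  3.36 -0.04] w 0.254 31.0
```

>>> arm_command(deltas=[[0,0,0,0,-0.1,0,1],[0,0,0,0,-0.2,0,1],[0,0,0,0,-0.2,0,1],[0,0,0,0,-0.2,0,1]])

```text
time_s: 10.32
tcp_pos: [0.4995, 0.2372, 0.1397]
ee_rot: [[0.09, -0.996, -0.005], [-0.996, -0.09, -0.003], [0.003, 0.005, -1.0]]
wrist_force: [-7.3, -1.1, 7.8]
gripper_width: 0.254
gripper_force: 30.8
```

>>> arm_command(deltas=[[0,0,0,0,-0.1,0,1],[0,0,0,0,-0.1,0,1],[0,0,0,0,-0.1,0,1]])

```text
time_s: 10.57
tcp_pos: [0.5003, 0.2372, 0.1397]
ee_rot: [[0.09, -0.996, -0.006], [-0.996, -0.09, -0.003], [0.003, 0.006, -1.0]]
wrist_force: [-7.9, -0.8, 8.3]
gripper_width: 0.252
gripper_force: 31.1
```

```bash
python3 d.py .499 .237 .14 185.2
```

```text
rot [ 0.006  -0.0028 -0.0002] cm [ 0.01  0.13 -0.03]
t 10.5667 [0.5003 0.2372 0.1397] yaw -174.81 F [-7.9 -0.8  8.3] M [-0.32  3.39  0.02] w 0.252 31.1
```

>>> arm_command(deltas=[[0,0,0,0,-0.1,0,1],[0,0,0,0,-0.15,0,1],[0,0,0,0,-0.15,0,1]])

```text
time_s: 10.82
tcp_pos: [0.5018, 0.2373, 0.1396]
ee_rot: [[0.09, -0.996, -0.006], [-0.996, -0.09, -0.003], [0.003, 0.006, -1.0]]
wrist_force: [-8.1, -1.1, 8.7]
gripper_width: 0.256
gripper_force: 31.0
```

>>> arm_command(deltas=[[0,0,0,0,-0.1,0,1],[0,0,0,0,-0.15,0,1],[0,0,0,0,-0.15,0,1]])

```text
time_s: 11.07
tcp_pos: [0.5028, 0.2373, 0.1396]
ee_rot: [[0.09, -0.996, -0.007], [-0.996, -0.09, -0.004], [0.003, 0.007, -1.0]]
wrist_force: [-9.1, -0.9, 10.1]
gripper_width: 0.255
gripper_force: 31.0
```

```bash
python3 d.py .499 .237 .14 185.2
```

```text
rot [ 0.0071 -0.0032 -0.0003] cm [-0.    0.38 -0.03]
t 11.0667 [0.5028 0.2373 0.1396] yaw -174.82 F [-9.1 -0.9 10.1] M [-0.24  3.9   0.05] w 0.255 31.0
```

```bash
python3 - <<'E'
from h import *
S=cam("side");T=cam("top")
f=lambda i,k:cv2.convertScaleAbs(cv2.resize(i,None,fx=k,fy=k,interpolation=2),alpha=1.5,beta=15)
o=np.zeros((600,800,3),np.uint8);o[:400,:400]=f(T[0][130:230,180:280],4);o[:600,400:]=f(S[0][210:310,205:272],6)[:, :400];cv2.imwrite("pics/g3.png",o)
E
```

```text
(no output)
```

View pics/g3.png

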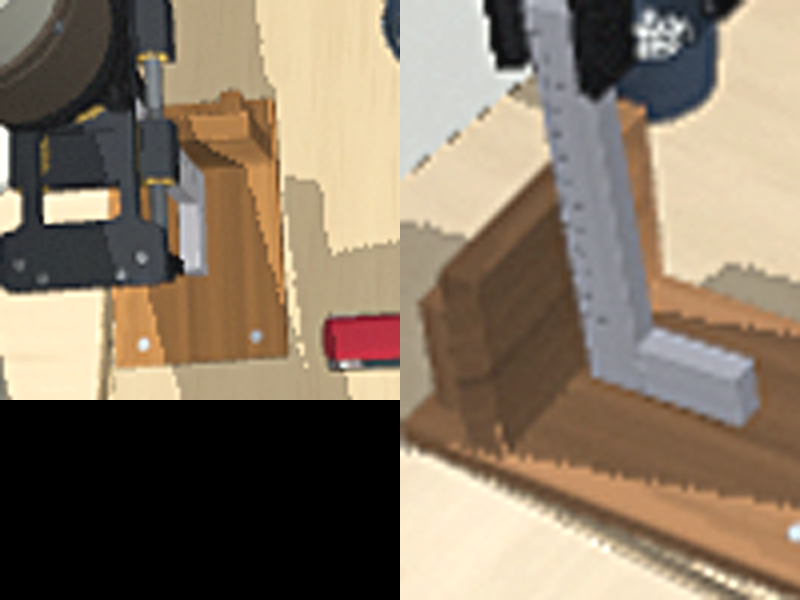

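The blade stands flat on the board next to the panel, near heel at side crop (590,372). The panel's near inner edge runs from (500,455) up to (475,285). I compare these with the projected rack.

```bash
python3 - <<'E'
from h import *
S=cam("side");s=sense();R=np.array(s["ee_rot"]);p=np.array(s["tcp_pos"])
a=np.radians(5.1);x=np.array([np.cos(a),np.sin(a),0]);y=np.array([-np.sin(a),np.cos(a),0]);z=np.array([0,0,1.])
O=np.array([.510,.238,.01]);c=lambda P:((proj(S,P)[0]-[205,210])*6+[400,0]).round(0)
print("edge bottom",c(O+.05*y))
for l in(0,.03,.06,.1): print(l,"top near",c(O+.05*y+.08*(np.cos(l)*z-np.sin(l)*x)),"far",c(O-.05*y+.08*(np.cos(l)*z-np.sin(l)*x)))
for d in(0,.002,.004,.006): print("heel near at -",d,c(O+.006*y-d*x))
print("model heel",c(p+R@[0,0,.13]+.011*x+.006*y), (p+R@[0,0,.13]+.011*x-O)@np.c_[x,y,z])
E
```

```text
edge bottom [499. 456.]
0 top near [470. 281.] far [644. 102.]
0.03 top near [476. 283.] far [650. 104.]
0.06 top near [482. 286.] far [656. 106.]
0.1 top near [491. 289.] far [664. 109.]
heel near at - 0 [574. 370.]
heel near at - 0.002 [579. 372.]
heel near at - 0.004 [584. 374.]
heel near at - 0.006 [589. 376.]
model heel [568. 368.] [ 0.00284026 -0.00041794 -0.0003385 ]
```

>>> arm_command(deltas=[[0.004,0,0,0,-0.1,0,1],[0.008,0,0,0,-0.15,0,1],[0.008,0,0,0,-0.15,0,1]])

```text
time_s: 11.47
tcp_pos: [0.5032, 0.2372, 0.1396]
ee_rot: [[0.09, -0.996, -0.001], [-0.996, -0.09, -0.004], [0.004, 0.001, -1.0]]
wrist_force: [-12.2, -0.5, 11.6]
gripper_width: 0.255
gripper_force: 31.4
```

>>> arm_command(deltas=[[0,0,0,0,-0.1,0,1],[0,0,0,0,-0.15,0,1],[0,0,0,0,-0.15,0,1]])

```text
time_s: 11.72
tcp_pos: [0.5036, 0.2371, 0.1396]
ee_rot: [[0.09, -0.996, -0.003], [-0.996, -0.09, -0.005], [0.004, 0.004, -1.0]]
wrist_force: [-15.9, 0.8, 14.0]
gripper_width: 0.254
gripper_force: 31.4
```

```bash
python3 d.py .499 .237 .14 185.2; python3 - <<'E'
from h import *
S=cam("side");f=lambda i,k:cv2.convertScaleAbs(cv2.resize(i,None,fx=k,fy=k,interpolation=2),alpha=1.5,beta=15)
cv2.imwrite("pics/g4.png",f(S[0][225:300,210:290],8)[:, :])
E
```

```text
rot [ 0.0036 -0.0043 -0.0005] cm [-0.03  0.46 -0.04]
t 11.7167 [0.5036 0.2371 0.1396] yaw -174.83 F [-15.9   0.8  14. ] M [ 0.02  5.81 -0.03] w 0.254 31.4
```

View pics/g4.png

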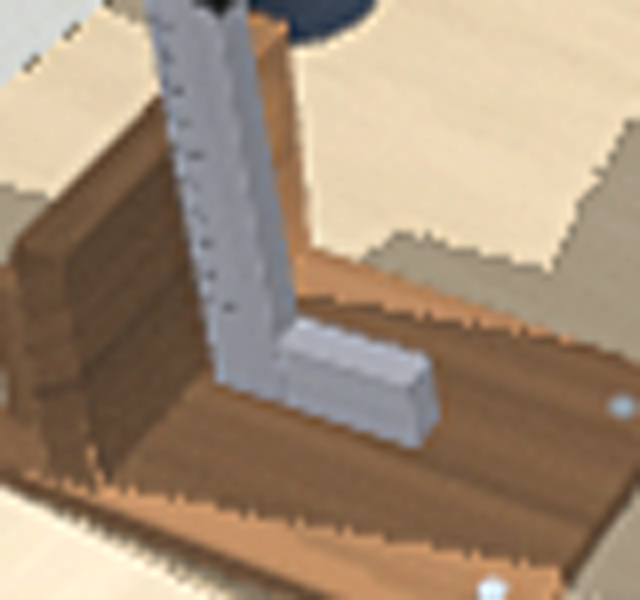

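The heel is at crop (217,378), on the corner line, which runs from (115,478) to (205,385). The blade's outer edge runs up to (152,10), and the panel's near edge from (100,475) to (65,262). I check both slopes numerically.

```bash
python3 - <<'E'
from h import *
S=cam("side")
a=np.radians(5.1);x=np.array([np.cos(a),np.sin(a),0]);y=np.array([-np.sin(a),np.cos(a),0]);z=np.array([0,0,1.])
O=np.array([.510,.238,.01]);c=lambda P:((proj(S,P)[0]-[210,225])*8).round(0)
for l in(-.02,0,.02,.04):
  u=-np.sin(l)*x+np.cos(l)*z
  print(l,"panel",c(O+.05*y),c(O+.05*y+.08*u),"far top",c(O-.05*y+.08*u),"blade",c(O+.006*y),c(O+.006*y+.11*u))
print("toe near",c(O+.006*y-.06*x))
E
```

```text
-0.02 panel [ 92. 488.] [ 48. 252.] far top [281.  14.] blade [192. 374.] [141.  48.]
0 panel [ 92. 488.] [ 53. 254.] far top [286.  16.] blade [192. 374.] [148.  51.]
0.02 panel [ 92. 488.] [ 59. 256.] far top [291.  18.] blade [192. 374.] [156.  53.]
0.04 panel [ 92. 488.] [ 64. 259.] far top [296.  20.] blade [192. 374.] [163.  56.]
toe near [388. 449.]
```

>>> arm_command(deltas=[[0,0,0,0,0.2,0,1],[0,0,0,0,0.4,0,1],[0,0,0,0,0.6,0,1],[0.005,0,0,0,0.6,0,1]])

```text
time_s: 12.15
tcp_pos: [0.5011, 0.2377, 0.1397]
ee_rot: [[0.091, -0.996, 0.01], [-0.996, -0.091, -0.001], [0.002, -0.009, -1.0]]
wrist_force: [-5.6, -1.0, 7.0]
gripper_width: 0.258
gripper_force: 30.6
```

```bash
cat > look.py <<'E'
import sys
from h import *
S=cam("side");f=lambda i,k:cv2.convertScaleAbs(cv2.resize(i,None,fx=k,fy=k,interpolation=2),alpha=1.5,beta=15)
cv2.imwrite(sys.argv[1],f(S[0][225:300,210:290],8))
g=cv2.cvtColor(S[0],cv2.COLOR_BGR2HSV).astype(int); m=((g[...,1]<45)&(g[...,2]>50)).astype(np.uint8) # grey metal
m[:, :222]=0;m[:,270:]=0;m[:228]=0;m[292:]=0
k,l,st,_=cv2.connectedComponentsWithStats(m);i=1+np.argmax(st[1:,4]);m=l==i
rows=np.arange(232,266);le=np.array([np.flatnonzero(m[r])[0] if m[r].any() else np.nan for r in rows])
q=np.polyfit(rows,le,1);print("left edge slope",q[0].round(4),"x at row 250",np.polyval(q,250).round(2),"std",np.std(le-np.polyval(q,rows)).round(2))
cols=np.arange(240,260);bo=np.array([np.flatnonzero(m[:,c])[-1] for c in cols]);q=np.polyfit(cols,bo,1);print("foot slope",q[0].round(3),"at 250",np.polyval(q,250).round(2),np.std(bo-np.polyval(q,cols)).round(2))
a=np.radians(5.1);x=np.array([np.cos(a),np.sin(a),0]);y=np.array([-np.sin(a),np.cos(a),0]);z=np.array([0,0,1.]);O=np.array([.510,.238,.01])
for t in(-.04,-.02,0,.02):
  u=-np.sin(t)*x+np.cos(t)*z;w=np.cos(t)*x+np.sin(t)*z
  A,B,C=[proj(S,P)[0] for P in(O+.006*y,O+.006*y+.1*u,O+.006*y-.06*w)]
  print(t,"slope",((B-A)[0]/(B-A)[1]).round(4),"x250",(A[0]+(250-A[1])*(B-A)[0]/(B-A)[1]).round(2),"foot",((C-A)[1]/(C-A)[0]).round(3),"at250",(A[1]+(250-A[0])*(C-A)[1]/(C-A)[0]).round(2))
E
python3 d.py .499 .237 .14 185.2; python3 look.py pics/g5.png
```

```text
rot [-0.0095 -0.0017  0.0001] cm [ 0.05  0.21 -0.04]
t 12.15 [0.5011 0.2377 0.1397] yaw -174.8 F [-5.6 -1.   7. ] M [-0.23  2.66 -0.01] w 0.258 30.6
left edge slope 0.1693 x at row 250 232.72 std 0.28
foot slope 0.362 at 250 276.68 0.29
-0.04 slope 0.1798 x250 230.13 foot 0.35 at250 277.32
-0.02 slope 0.1582 x250 230.6 foot 0.366 at250 277.58
0 slope 0.1363 x250 231.08 foot 0.383 at250 277.84
0.02 slope 0.1139 x250 231.57 foot 0.399 at250 278.09
```

>>> arm_command(deltas=[[0,0,0,0,0.2,0,1],[0,0,0,0,0.4,0,1],[0,0,0,0,0.6,0,1],[-0.01,0,0,0,0.6,0.1,1],[-0.01,0,0,0,0.6,0.2,1],[-0.01,0,0,0,0.6,0.2,1]])

```text
time_s: 12.7
tcp_pos: [0.4984, 0.2387, 0.1395]
ee_rot: [[0.092, -0.996, 0.007], [-0.996, -0.092, 0.001], [-0.001, -0.007, -1.0]]
wrist_force: [-2.3, -0.2, 9.5]
gripper_width: 0.25
gripper_force: 29.8
```

```bash
python3 d.py .499 .237 .14 185.2; python3 look.py pics/g6.png|head -2
```

```text
rot [-0.0067  0.0009  0.0013] cm [ 0.17 -0.04 -0.05]
t 12.7 [0.4984 0.2387 0.1395] yaw -174.72 F [-2.3 -0.2  9.5] M [-0.35  1.09 -0.03] w 0.25 29.8
left edge slope 0.156 x at row 250 232.97 std 0.3
foot slope 0.372 at 250 276.94 0.29
```

>>> arm_command(deltas=[[0.01,0,0,0,-0.1,0,1],[0.02,0,0,0,-0.2,0,1],[0.02,0,0,0,-0.3,0,1],[0.02,0,0,0,-0.3,0,1]])

```text
time_s: 13.08
tcp_pos: [0.4995, 0.2381, 0.1395]
ee_rot: [[0.091, -0.996, 0.022], [-0.996, -0.091, 0.001], [0.001, -0.022, -1.0]]
wrist_force: [-6.5, -1.1, 14.3]
gripper_width: 0.251
gripper_force: 30.8
```

```bash
python3 d.py .499 .237 .14 185.2; python3 look.py pics/g7.png|head -2
```

```text
rot [-0.0225 -0.0007  0.0008] cm [ 0.1   0.06 -0.05]
t 13.0833 [0.4995 0.2381 0.1395] yaw -174.75 F [-6.5 -1.1 14.3] M [-0.41  2.95 -0.05] w 0.251 30.8
left edge slope 0.1609 x at row 250 232.92 std 0.28
foot slope 0.374 at 250 276.79 0.28
```

>>> arm_command(deltas=[[0,0,0,0,-0.1,-0.15,1],[0,0,0,0,-0.2,-0.2,1],[0,0,0,0,-0.3,-0.2,1],[0,0,0,0,-0.3,-0.2,1]])

```text
time_s: 13.47
tcp_pos: [0.5003, 0.2377, 0.1396]
ee_rot: [[0.09, -0.996, 0.017], [-0.996, -0.09, -0.0], [0.002, -0.017, -1.0]]
wrist_force: [-10.5, 0.3, 8.8]
gripper_width: 0.248
gripper_force: 29.9
```

```bash
python3 d.py .499 .237 .14 185.2; python3 look.py pics/g8.png|head -2
```

```text
rot [-0.0173 -0.0018 -0.0002] cm [ 0.06  0.13 -0.05]
t 13.4667 [0.5003 0.2377 0.1396] yaw -174.81 F [-10.5   0.3   8.8] M [-0.08  3.45  0.01] w 0.248 29.9
left edge slope 0.1419 x at row 250 232.18 std 0.3
foot slope 0.374 at 250 277.04 0.29
```

View pics/g8.png

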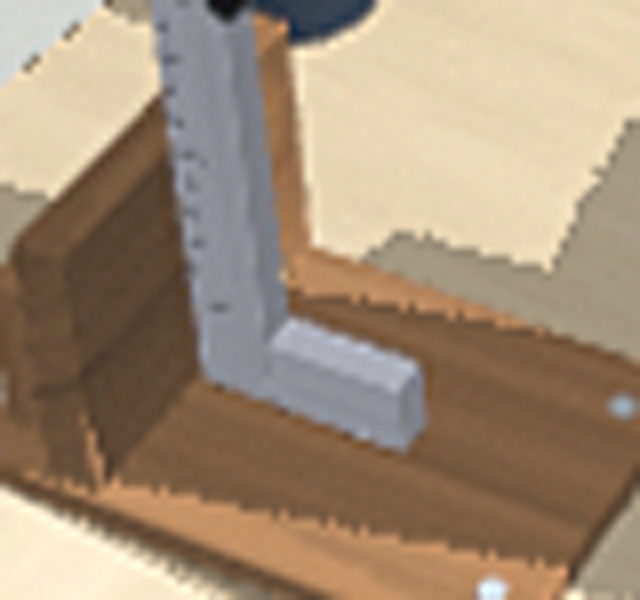

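>>> arm_command(deltas=[[0,0,0,0,-0.05,0.05,1],[0,0,0,0,-0.1,0.1,1],[0,0,0,0,-0.1,0.1,1],[0,0,0,0,-0.1,0.1,1],[0,0,0,0,-0.1,0.1,1],[0,0,0,0,-0.1,0.1,1]])

```text
time_s: 14.02
tcp_pos: [0.5006, 0.2376, 0.1395]
ee_rot: [[0.091, -0.996, 0.017], [-0.996, -0.091, -0.001], [0.002, -0.017, -1.0]]
wrist_force: [-14.4, -0.5, 14.9]
gripper_width: 0.247
gripper_force: 30.0
```

```bash
for i in 1 2; do python3 d.py .499 .237 .14 185.2; python3 look.py pics/g9.png|head -2; done
```

```text
rot [-0.0166 -0.0022  0.0002] cm [ 0.05  0.17 -0.05]
t 14.0167 [0.5006 0.2376 0.1395] yaw -174.79 F [-14.4  -0.5  14.9] M [-0.07  4.59  0.04] w 0.247 30.0
left edge slope 0.139 x at row 250 232.15 std 0.28
foot slope 0.367 at 250 276.98 0.29
rot [-0.0166 -0.0022  0.0003] cm [ 0.05  0.17 -0.05]
t 14.0667 [0.5006 0.2377 0.1395] yaw -174.78 F [-14.3  -0.5  14.4] M [-0.12  4.64  0.03] w 0.25 30.0
left edge slope 0.1419 x at row 250 232.18 std 0.3
foot slope 0.367 at 250 276.98 0.29
```

```bash
cat > edge.py <<'E'
from h import *
def edge(ch,rows,x0,x1,sgn):
    # sub-pixel strongest edge of sign sgn, within a band around line x0(row0)->x1(rowN)
    xs=[]
    for i,r in enumerate(rows):
        c=x0+(x1-x0)*i/(len(rows)-1); a=int(round(c))-4; g=sgn*np.diff(ch[r,a:a+9].astype(float)); k=np.argmax(g)
        w=np.clip(g[max(0,k-1):k+2],0,None); xs.append(a+.5+(w*np.arange(max(0,k-1),max(0,k-1)+len(w))).sum()/w.sum())
    xs=np.array(xs);rows=np.array(rows);ok=np.ones(len(xs),bool)
    for _ in range(4):
        q=np.polyfit(rows[ok],xs[ok],1);e=xs-np.polyval(q,rows);ok=abs(e)<max(.25,2*e[ok].std())
    return q[0],np.polyval(q,rows.mean()),rows.mean(),e[ok].std(),ok.sum()
def vert(C,u,r):
    P=onz(C,(u,r),.07);A,B=proj(C,[P-[0,0,.03],P+[0,0,.03]]);return (B-A)[0]/(B-A)[1]
E
python3 - <<'E'
from edge import *
C=cam("side");I0=cv2.imread("pics/side0.png");sat=lambda I:I.astype(int)[...,0]-I.astype(int)[...,2]
for nm,I in(("t0",I0),("now",C[0])):
    b=sat(I)
    for x0,x1,r0,r1,s in((332,332,222,272,1),(342,342,222,262,-1),(369,366,172,215,1),(375,371,172,205,-1)):
        m=edge(b,range(r0,r1),x0,x1,s);print(nm,"blue",np.round(m,3),"vert",vert(C,m[1],m[2]).round(4))
a=edge(sat(C[0]),range(232,268),229.5,235,1);print("blade",np.round(a,4),"vert",vert(C,a[1],a[2]).round(4))
b=edge(sat(I0),range(140,172),320,318.5,1);print("blade t0",np.round(b,4),"vert",vert(C,b[1],b[2]).round(4))
E
```

```text
t0 blue [-5.10000e-02  3.30837e+02  2.46500e+02  8.70000e-02  5.00000e+01] vert -0.0529
t0 blue [-6.80000e-02  3.42279e+02  2.41500e+02  9.40000e-02  4.00000e+01] vert -0.0738
t0 blue [-1.11000e-01  3.65424e+02  1.93000e+02  9.80000e-02  3.90000e+01] vert -0.1074
t0 blue [-1.12000e-01  3.73161e+02  1.88000e+02  1.25000e-01  2.80000e+01] vert -0.1196
now blue [-5.20000e-02  3.30842e+02  2.46500e+02  9.20000e-02  5.00000e+01] vert -0.0529
now blue [-7.10000e-02  3.42248e+02  2.41500e+02  9.70000e-02  4.00000e+01] vert -0.0738
now blue [-1.11000e-01  3.65425e+02  1.93000e+02  1.00000e-01  3.80000e+01] vert -0.1074
now blue [-1.14000e-01  3.73172e+02  1.88000e+02  1.25000e-01  2.80000e+01] vert -0.1196
blade [1.430000e-01 2.315895e+02 2.495000e+02 1.146000e-01 3.500000e+01] vert 0.1352
blade t0 [-4.040000e-02  3.190227e+02  1.555000e+02  2.967000e-01  2.900000e+01] vert -0.0261
```

```bash
python3 - <<'E'
from edge import *
C=cam("side");g=cv2.cvtColor(C[0],6).astype(int);g0=cv2.cvtColor(cv2.imread("pics/side0.png"),6).astype(int)
for s in(1,-1):
    for nm,G,a,b in(("now",g,218,222.5),("t0",g0,220.2,222.5)):
        m=edge(G,range(260,283),a,b,s);print(nm,s,np.round(m,4),"vert",vert(C,m[1],m[2]).round(4))
# far panel vertical edge
    m=edge(g,range(232,255),246.3,248.5,s);print("far",s,np.round(m,4),"vert",vert(C,m[1],m[2]).round(4))
E
```

```text
now 1 [1.480000e-02 2.202205e+02 2.710000e+02 1.931400e+00 2.200000e+01] vert 0.1634
t0 1 [7.62000e-02 2.20395e+02 2.71000e+02 1.31200e-01 2.20000e+01] vert 0.1631
far 1 [1.050000e-01 2.470934e+02 2.430000e+02 1.061000e-01 2.200000e+01] vert 0.1045
now -1 [2.035000e-01 2.196566e+02 2.710000e+02 3.142000e-01 2.300000e+01] vert 0.1645edge.py:7: RuntimeWarning: invalid value encountered in scalar divide
  w=np.clip(g[max(0,k-1):k+2],0,None); xs.append(a+.5+(w*np.arange(max(0,k-1),max(0,k-1)+len(w))).sum()/w.sum())
Traceback (most recent call last):
  File "edge.py", line 10, in edge
    q=np.polyfit(rows[ok],xs[ok],1);e=xs-np.polyval(q,rows);ok=abs(e)<max(.25,2*e[ok].std())
TypeError: expected non-empty vector for x
```

>>> arm_command(deltas=[[0.003,0,0,0,0,0,1],[0.006,0,0,0,0,0,1],[0.006,0,0,0,0,0,1],[0.006,0,0,0,0,0,1],[0.006,0,0,0,0,0,1]])

```text
time_s: 14.63
tcp_pos: [0.5006, 0.2376, 0.1395]
ee_rot: [[0.091, -0.996, 0.023], [-0.996, -0.091, -0.0], [0.002, -0.022, -1.0]]
wrist_force: [-12.8, -0.2, 14.4]
gripper_width: 0.25
gripper_force: 30.2
```

```bash
python3 d.py .499 .237 .14 185.2; python3 - <<'E'
from edge import *
C=cam("side");g=cv2.cvtColor(C[0],6).astype(int);b=C[0].astype(int);b=b[...,0]-b[...,2]
a=edge(b,range(232,268),229.5,235,1);print("blade",np.round(a,4),vert(C,a[1],a[2]).round(4))
m=edge(g,range(232,255),246.3,248.5,1);print("far",np.round(m,4),vert(C,m[1],m[2]).round(4))
# foot bottom edge: transposed
for s in(1,-1):
    m=edge(b.T,range(238,258),275.5-3.5,279,s);print("foot",np.round(m,4))
E
```

```text
rot [-0.0225 -0.0023  0.0002] cm [ 0.05  0.16 -0.05]
t 14.6333 [0.5006 0.2376 0.1395] yaw -174.79 F [-12.8  -0.2  14.4] M [-0.11  4.73  0.  ] w 0.25 30.2
blade [1.401000e-01 2.316292e+02 2.495000e+02 1.043000e-01 3.400000e+01] 0.1351
far [1.04600e-01 2.47096e+02 2.43000e+02 9.75000e-02 2.20000e+01] 0.1045
foot [  0.3876 277.1467 247.5      2.2743  20.    ]
foot [3.761000e-01 2.765975e+02 2.475000e+02 1.247000e-01 2.000000e+01]
```

```bash
python3 -c "
from station import *
print(finish_job())"
```

```text
the job is handed in; nothing more can be done
None
```

Job handed in: the square's foot is on the board and its blade is upright against the panel, which the last pictures show back to square within about 0.005 rad. It is still gripped and pressed at about 13 N into the panel and 14 N into the board; total time was about 15 s, and I have not seen the verdict.

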